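# Stack two stack-nest case trays in the dental lab

## Robot

A 6-joint arm with a two-finger parallel gripper is mounted at the origin on the work surface. World frame = base frame: x ahead of the robot, y to its left, z up, the work surface at z = 0. Lengths are in m, angles in rad, forces in N, time in s.
With the tool pointing down it reaches from about 0.25 to 0.775 m from the base axis. Payload 4 kg.
Tool frame: the origin (TCP) lies between the finger pads; the fingertips stand r.tcp_to_tips ahead of it and the grasp point (between the pads) lies 2 mm behind it (r.tcp_to_tips is the distance from the TCP to the fingertips, in m); z points along the fingers, x is the direction in which the jaws open and shut, and the axes are right-handed (so a half turn about z gives the same grasp; the last joint's range is limited). The gripper opens to 85 mm and grips with 20 to 120 N. Pads are 22 mm wide; open, the fingers measure 114 mm over their backs; the gripper's body (76 mm by 85 mm) begins 54 mm behind the grasp point. The pads swing forward as they close: fully open they stand 13 mm farther back than shut.
Start: joints at [1.198, 0.087, 1.371, -0, 1.684, -0.103], TCP at [0.147, 0.53, 0.216] pointing down, gripper open.
Joint ranges: [-3.1, 3.1], [-0.76, 2.03], [0.27, 2.55], [-1.08, 4.22], [0.17, 2.65], [-2.57, 2.57]. Speed limits (rad/s): [2.79, 2.79, 3.14, 3.14, 3.14, 3.14].

## Interface

Orientations are given as a rotation vector (axis times angle).
In Python, from workcell import r gives the robot as it stands.
- The arm moves only by the tool jog_arm, never from a script. Its argument "steps" is a list of rows, each a list of 3 entries, a list of its own where there are three numbers: the finger opening in m, from 0 to 0.0854, then the shift along the tool's x, y, z in m, then the turn about the tool's z in rad. A call has exactly 10 rows; each row is the pose to reach, as a shift and turn from the pose commanded when the call began, along the tool's axes at that moment; what a row does not reach only later rows make up. A row lasts 1/8 s, in which the tool goes at most 62.5 mm and 10.7 degrees, less where a joint would pass 70% of its speed; a pose out of reach is approached as far as the arm can. A call with a gripper value outside its range is refused whole. The fingers move at their own pace and stop on an object; "newtons" is the grip in N (left out, the last holds). Time passes only in rows, so rows that repeat a pose let the fingers close, or fill a call up. It gives the time, the measured TCP pose, the force and the opening at its end, in the units of the state.
- r.get_state(): the state, without advancing time (a new reading comes with each control period).
- r.grab_frame(name): name is "scene" or "top"; returns a dict with "img" (420x560x3 uint8, blue, green, red), "fx", "fy", "cx", "cy" (pixels), "rvec" (rotation vector, rad) and "tvec" (3), from world to camera coordinates, as OpenCV has them. Camera axes: x right, y down, z forward; pixel columns grow to the right and rows downward; lengths in m; the calibration is good to about 2 mm. A picture is of the moment at which its call begins. There is no depth.
- r.job_done(): hands the job in, once; it reports no verdict.
Trained networks look in a picture, given as the dict that the camera call returned (one of the last four; its "shot" number tells which), for a name from the list of things; names that differ only in an ending like _2 or _b are one class to them, and where a whole thing is asked for, a point or a joint stands for the part that bears it (a point fixed in the world has none). Each returns a list of dicts, best first, with "confidence" (0 to 1); they miss things now and then, are a little off and sometimes report something else, mostly with a low value. They report only what shows in the picture. A call takes as long as a camera call. They do not tell look-alikes from the thing itself.
- r.trace(picture, query): "mask" (420x560 bool, what is visible of it) and "box" ([left, top, right, bottom] in pixels, round what is visible of it).
The state is a dict: "clock": time; "qpos": joint angles; "qvel": joint speeds; "tau": joint torques, N m; "tcp_pos": TCP position; "tcp_rot": TCP orientation; "force": force on the tool from outside, world axes, zero at the start; "torque": the same for the moment, N m; "gripper_width": opening from 0.0 (shut) to 1.0 (fully open).
Only numpy, scipy, OpenCV 4.12 (cv2) and the standard library are available. Lean on these libraries where they do the work, as an engineer would, in place of code of your own. Each camera call takes 0.05 s, during which the arm holds its last target. There are 200 camera calls.

## Task

Stack the tray with the steel ring in it on top of the tray with the plaster tooth model, which stays where it stands. Turn it end for end, so that its card holder points the opposite way to the lower tray's and it stands level on the rim lugs, clear of the model, instead of nesting; lower it all the way down before letting go, and keep the ring and the model in their trays. Do not press on the model and leave the other things on the bench alone.

Things in the scene. Friction and masses are not known exactly. Their poses are not given: they have to be found in the camera images.
- tray_mid (a point): tray to be moved, holding the steel ring (0.2 to 0.3 kg together): white plastic stack-nest case tray, open on top, 50 mm tall, 159 x 64 mm over the rim, tapering to a 140 x 45 mm foot. Point: its centre, 25 mm above its underside; x along its length towards the end with the card holder, y across, z up.
- base_mid (a point): lower tray, holding the plaster tooth model, loose on the bench; same shape, size and axes as the tray to be moved. Point: its centre, 25 mm above its underside. Stacked rightly, the other tray's centre is 44 mm above this point, its x axis opposite.
- tray_rim (a point): the place to grip the tray to be moved, across its width: centre of its upright rim band (64 mm wide outside, 3.5 mm thick, 14 mm tall, its top 50 mm above the underside). Point: on the tray's middle axis, 43 mm above its underside, same axes.
- tray_card (a point): card holder of the tray to be moved: a leaning plate with a paper card, 46 mm wide, standing out 13 mm from one end of the rim only (+x). Point: 85.5 mm from the tray's centre along its x, 42.5 mm above its underside.
- base_card (a point): card holder of the lower tray: the same kind of leaning plate at its +x end, 85.5 mm from its centre, 42.5 mm above its underside
- base_lugs (a point): rim opening of the lower tray, 152 x 57 mm: point at its middle, at the height of the lug tops, 44 mm above the underside and 6 mm below the rim top. Four lugs reach in from the long sides at x = +55 and -32 mm, over 20 mm slots in wall and floor. Same way round a tray sinks in; turned end for end its foot stands on the lugs with about 6 mm of play each way.
- flask_mid (a point): steel casting ring, 34 mm across, 33 mm tall, standing loose in the tray to be moved; its top is 36 mm above that tray's underside, below the rim; point at its centre
- model_mid (a point): buff plaster tooth model, 60 x 32 x 29 mm, loose in the lower tray; its top is about 32 mm above that tray's underside, below the lugs; point at its centre
- amber: bystander: small amber glass bottle, 44 mm across, 95 mm tall; origin under its centre
- pin: bystander: small wooden bench block, 75 x 34 x 34 mm; origin under its centre
- squeeze: bystander: white plastic bottle, 54 mm across, 140 mm tall; origin under its centre
- bowl: bystander: black rubber mixing bowl, 90 mm across, 45 mm tall; origin under its centre
- jar: bystander: white jar, 60 mm across, 60 mm tall; origin under its centre
- arch: bystander: plaster dental arch on a slab, 60 x 70 x 28 mm; origin under its centre
- spatula_grip (a point): bystander: spatula 170 mm long lying flat on the bench; point on its handle
There are look-alikes about, which are no part of the job. Of the things that look like the part that bears flask_mid, take the one that is farthest to the robot's left at the start.

How it is judged:
By the outcome, as a careful person would: the job done as asked, in the order asked, and still so for the second after the job is handed in, with the robot touching nothing.
It also fails if it takes over 40 s, if anything falls off the work surface, if the arm or the gripper's body presses on something with over 40 N, if the wrist force passes 120 N, or if a joint passes its speed limit or range.

## Working session

There is one attempt and no reset: what is moved stays moved. The work goes in short steps, Python scripts to look and compute and a tool call to move; the robot and the scene stay as the last step left them, time stands still between calls to the robot, and variables do not carry over. Pictures are saved under pics/ and viewed, about 8 in all and at most 12, crops included, and the job is handed in when it is done.

Besides the shell and the picture viewer there is one more tool, called after ">>>" by a JSON object that holds its "fn" and its "kwargs". jog_arm: Moves the arm, as the interface text tells. Its arguments: {"type":"object","properties":{"steps":{"type":"array"},"newtons":{"type":"number"}},"required":["steps"]}

```bash
mkdir -p pics
cat > h.py <<'E'
import numpy as np,cv2
from workcell import r
def ray(f,u,v,z):
    R=cv2.Rodrigues(np.array(f["rvec"],float))[0];t=np.array(f["tvec"],float).ravel()
    c=-R.T@t;d=R.T@np.array([(u-f["cx"])/f["fx"],(v-f["cy"])/f["fy"],1.])
    return c+d*(z-c[2])/d[2]
def proj(f,P):
    K=np.array([[f["fx"],0,f["cx"]],[0,f["fy"],f["cy"]],[0,0,1.]])
    return cv2.projectPoints(np.array(P,float).reshape(-1,1,3),np.array(f["rvec"],float),np.array(f["tvec"],float),K,None)[0].reshape(-1,2)
E
python3 - <<'E'
from h import *
s=r.get_state();print(s,r.tcp_to_tips)
for n in("top","scene"):
    f=r.grab_frame(n);cv2.imwrite(f"pics/{n}0.png",f["img"])
    R=cv2.Rodrigues(np.array(f["rvec"],float))[0];print(n,f["fx"],-R.T@np.ravel(f["tvec"]))
    for q in("tray_mid","base_mid","tray_card","base_card","flask_mid","model_mid"):
        for d in r.trace(f,q):
            m=d["mask"];ys,xs=np.nonzero(m);
            print(q,round(d["confidence"],2),np.round(d["box"]),m.sum(),xs.mean().round(1),ys.mean().round(1),ray(f,xs.mean(),ys.mean(),.03).round(3))
E
```

```text
{'clock': 0.0, 'qpos': array([ 1.19788218e+00,  8.79440074e-02,  1.37231443e+00,  2.77640863e-05,
        1.68357625e+00, -1.03095693e-01]), 'qvel': array([-0.0004103 , -0.00162295, -0.00052773,  0.00016827, -0.00148015,
        0.00117624]), 'tau': array([-8.98700728e-04, -3.51852429e+01, -3.13278186e+01, -4.50745820e-04,
        1.07863307e-02, -2.60008966e-05]), 'tcp_pos': array([0.14639957, 0.52959243, 0.21461464]), 'tcp_rot': array([ 2.49912717,  1.90178236, -0.00302864]), 'force': array([-0.87155566, -0.22024213, -0.05891801]), 'torque': array([-0.05070347,  0.01305583,  0.00762588]), 'gripper_width': 1.0002087229534924} 0.017
top 534.0353369194004 [0.40388823 0.00513069 1.39445584]
tray_mid 0.71 [340. 179. 372. 252.] 1657 354.7 214.4 [ 0.467 -0.183  0.03 ]
base_mid 0.61 [197. 159. 222. 229.] 1337 208.3 192.7 [0.515 0.192 0.03 ]
tray_card 0.72 [336. 179. 374. 251.] 1601 354.9 214.7 [ 0.466 -0.184  0.03 ]
base_card 0.92 [192. 162. 222. 224.] 1352 208.3 192.7 [0.515 0.192 0.03 ]
flask_mid 0.6 [375. 159. 394. 172.] 77 381.2 164.3 [ 0.597 -0.25   0.03 ]
flask_mid 0.54 [346. 206. 36
[... 678 characters left out ...]
5.3 [0.524 0.192 0.03 ]
tray_card 0.65 [189. 139. 238. 200.] 1487 212.4 168.9 [ 0.462 -0.188  0.03 ]
base_card 0.56 [317. 204. 371. 275.] 1675 342.9 238.1 [0.506 0.183 0.03 ]
base_card 0.51 [403. 298. 448. 338.] 1195 424.3 316.7 [0.606 0.397 0.03 ]
flask_mid 0.66 [149. 186. 163. 212.] 272 155.1 197.3 [ 0.609 -0.247  0.03 ]
flask_mid 0.57 [205. 123. 218. 142.] 205 212.7 129.5 [ 0.333 -0.278  0.03 ]
flask_mid 0.5 [184. 144. 199. 161.] 219 190.9 150.9 [ 0.433 -0.276  0.03 ]
flask_mid 0.47 [205. 168. 220. 180.] 155 210.3 173.4 [ 0.478 -0.183  0.03 ]
model_mid 0.64 [333. 229. 356. 258.] 383 343.2 245.3 [0.524 0.192 0.03 ]
model_mid 0.54 [206. 166. 222. 183.] 193 211.3 173.5 [ 0.477 -0.181  0.03 ]
```

View pics/top0.png

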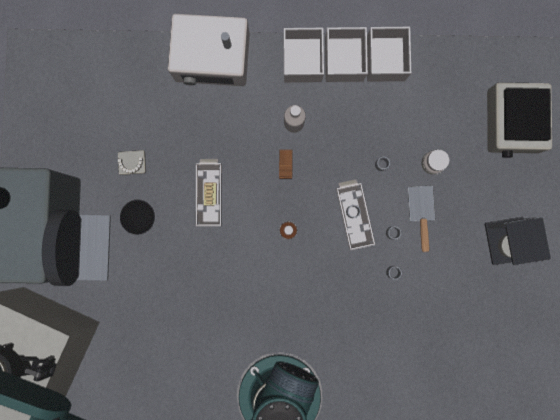

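View pics/scene0.png

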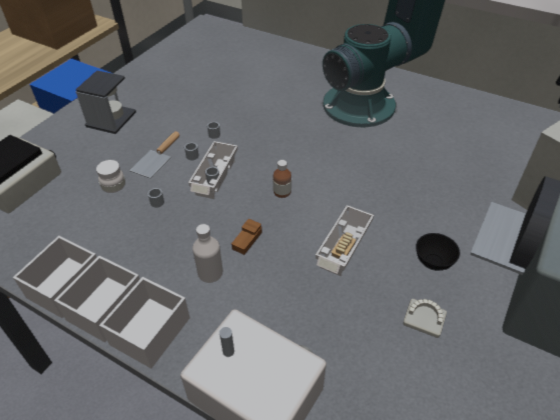

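The top view shows the ring tray at about (355,215), with its card holder at its upper end (348,183). The model tray is at about (208,194), with its card holder up at (208,161). Both card holders point to +x, and the loose rings lie to the right of the ring tray, so it is the leftmost. Next I fit the poses.

```bash
cat >> h.py <<'E'
from scipy.optimize import minimize
def body(x,y,a,z0=0):
    P=[(sx*79.5,sy*32,50) for sx in(1,-1) for sy in(1,-1)]+[(sx*70,sy*22.5,0) for sx in(1,-1) for sy in(1,-1)]
    C=[(92.5,23,36),(92.5,-23,36),(79.5,23,50),(79.5,-23,50)]
    R=np.array([[np.cos(a),-np.sin(a),0],[np.sin(a),np.cos(a),0],[0,0,1]])
    f=lambda Q:(np.array(Q)/1000.)@R.T+[x,y,z0]
    return f(P),f(C)
def rend(f,p,z0,S=4):
    m=np.zeros((420*S,560*S),np.uint8)
    P,C=body(*p,z0)
    for Q in(P,C):
        h=cv2.convexHull(((proj(f,Q)+.5)*S).astype(np.float32)).astype(np.int32);cv2.fillConvexPoly(m,h,255)
    return cv2.resize(m,(560,420),interpolation=cv2.INTER_AREA)/255.
def fit(fm,p0,z0=0):
    def c(q):
        p=(q[0]/100,q[1]/100,q[2]/10);e=0
        for f,m in fm: e+=np.abs(rend(f,p,z0)-m).sum()/m.sum()
        return e
    q0=[p0[0]*100,p0[1]*100,p0[2]*10]
    s=minimize(c,q0,method="Nelder-Mead",options=dict(initial_simplex=np.array([q0]*4)+np.vstack([np.zeros(3),np.eye(3)*.8]),maxiter=120))
    return np.array([s.x[0]/100,s.x[1]/100,s.x[2]/10]),s.fun
def best(f,q,near,z=.03):
    c=[]
    for d in r.trace(f,q):
        if d["mask"].sum()<900: continue
        ys,xs=np.nonzero(d["mask"]);g=ray(f,xs.mean(),ys.mean(),z)
        if np.hypot(*(g[:2]-near))<.05:c.append(d["mask"].astype(float))
    return c[0] if c else None
def line(f,im,p,z0=0,S=4):
    P,C=body(*p,z0)
    for Q in(P[[0,1,3,2]],P[[4,5,7,6]],C[[0,1,3,2]]): cv2.polylines(im,[((proj(f,Q)+.5)*S).astype(int)],True,(0,0,255),1)
E
python3 - <<'E'
from h import *
F={n:r.grab_frame(n) for n in("top","scene")}
rows=[]
for q,p0 in(("tray_mid",(.467,-.183,.14)),("base_mid",(.515,.19,0.))):
    M={n:best(F[n],q,p0[:2]) for n in F}
    for k in(("top",),("scene",),("top","scene")):
        print(q,k,fit([(F[n],M[n]) for n in k if M[n] is not None],p0))
    p=fit([(F[n],M[n]) for n in F],p0)[0]
    row=[]
    for n in F:
        im=cv2.resize(F[n]["img"],None,fx=4,fy=4,interpolation=cv2.INTER_CUBIC);line(F[n],im,p)
        u,v=(proj(F[n],[[*p[:2],.03]])[0]*4).astype(int);row.append(im[v-150:v+150,u-190:u+190])
    rows.append(np.hstack(row))
cv2.imwrite("pics/fit.png",np.vstack(rows))
E
```

```text
tray_mid ('top',) (array([ 0.46277339, -0.18218773,  0.23048222]), np.float64(0.05606970683310403))
tray_mid ('scene',) (array([ 0.46184414, -0.18567673,  0.23236887]), np.float64(0.16294811845914048))
tray_mid ('top', 'scene') (array([ 0.46284001, -0.18385967,  0.22833913]), np.float64(0.2530235211016121))
base_mid ('top',) (array([0.51009602, 0.1884056 , 0.02529296]), np.float64(0.29853345689363514))
base_mid ('scene',) (array([0.5103286 , 0.18818204, 0.02191921]), np.float64(0.32338875464348826))
base_mid ('top', 'scene') (array([0.50982003, 0.18852122, 0.01812825]), np.float64(0.6263367840012443))
```

View pics/fit.png

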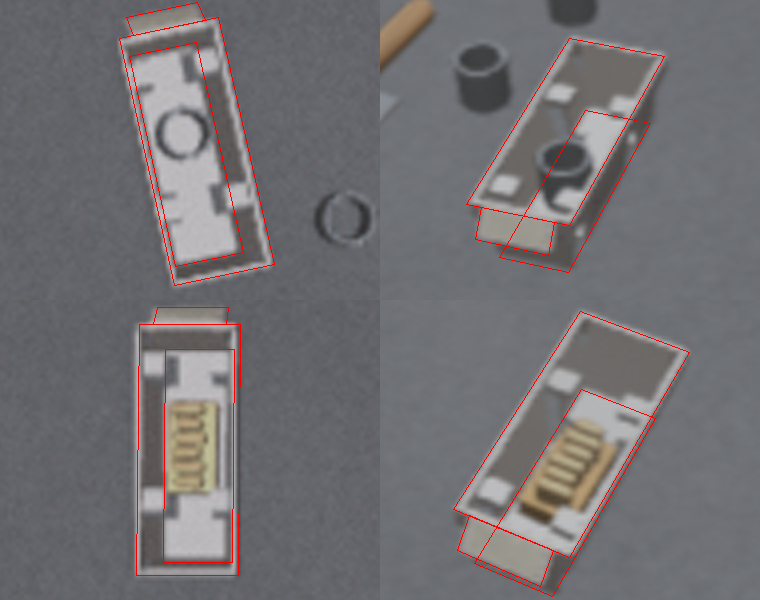

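The outlines fit both views to about 2 mm. The ring tray is at (0.463, -0.184), yaw 13.1°, with its ring about 20 mm towards the card end. The model tray is at (0.510, 0.1885), yaw about 1.2°. Now I work out the move.

```bash
cat > go.py <<'E'
import sys
from h import *
# usage: x y z yawdeg -> shift in tool axes & turn
x,y,z,a=map(float,sys.argv[1:5])
s=r.get_state();R=cv2.Rodrigues(s["tcp_rot"])[0];d=np.array([x,y,z])-s["tcp_pos"]
yaw=np.arctan2(R[1,0],R[0,0]);t=-(np.radians(a)-yaw);t=(t+np.pi)%(2*np.pi)-np.pi if len(sys.argv)<6 else t
print("t",s["clock"],"pos",s["tcp_pos"].round(4),"yaw",np.degrees(yaw).round(2),"tilt",R[:,2].round(4),"F",s["force"].round(1),"w",s["gripper_width"],"q",s["qpos"].round(2))
print("shift",(R.T@d).round(4),"turn",t.round(4))
E
python3 go.py .4686 -.1821 .16 103.2
```

```text
t 1.0 pos [0.1466 0.5301 0.2159] yaw 74.54 tilt [ 1.e-04  1.e-04 -1.e+00] F [-0.6 -0.1 -0.4] w 1.0018631997763296 q [ 1.2   0.09  1.37 -0.    1.68 -0.1 ]
shift [-0.6006  0.5002  0.0558] turn -0.5002
```

>>> {"fn": "jog_arm", "kwargs": {"steps": [[0.0854, [-0.03, 0.025, 0], -0.05], [0.0854, [-0.075, 0.0625, 0], -0.1], [0.0854, [-0.12, 0.1, 0], -0.15], [0.0854, [-0.165, 0.1375, 0], -0.2], [0.0854, [-0.21, 0.175, 0], -0.25], [0.0854, [-0.255, 0.2125, 0], -0.3], [0.0854, [-0.3, 0.25, 0], -0.35], [0.0854, [-0.345, 0.2875, 0], -0.4], [0.0854, [-0.39, 0.325, 0], -0.45], [0.0854, [-0.42, 0.35, 0], -0.5]]}}

```text
clock: 2.25
tcp_pos: [0.3726, 0.0297, 0.216]
tcp_rot: [1.952, 2.46, 0.001]
force: [0.4, 1.6, 0.6]
gripper_width: 1.0
```

```bash
python3 go.py .4686 -.1821 .12 103.2
```

```text
t 2.25 pos [0.3726 0.0297 0.216 ] yaw 103.14 tilt [ 1.e-03 -2.e-04 -1.e+00] F [0.4 1.6 0.6] w 0.9996259826679232 q [-0.07 -0.32  1.73 -0.    1.72 -1.87]
shift [-0.228   0.0453  0.0962] turn -0.001
```

>>> {"fn": "jog_arm", "kwargs": {"steps": [[0.0854, [-0.04, 0.008, 0], 0], [0.0854, [-0.085, 0.017, 0], 0], [0.0854, [-0.13, 0.026, 0], 0], [0.0854, [-0.175, 0.035, 0.02], 0], [0.0854, [-0.21, 0.042, 0.05], 0], [0.0854, [-0.228, 0.0453, 0.08], 0], [0.0854, [-0.228, 0.0453, 0.096], 0], [0.0854, [-0.228, 0.0453, 0.096], 0], [0.0854, [-0.228, 0.0453, 0.096], 0], [0.0854, [-0.228, 0.0453, 0.096], 0]]}}

```text
clock: 3.5
tcp_pos: [0.4689, -0.1794, 0.1216]
tcp_rot: [1.948, 2.46, 0.001]
force: [0.2, -0.1, -0.0]
gripper_width: 1.0
```

```bash
python3 go.py .4686 -.1821 .04 103.2
python3 - <<'E'
from h import *
o=[]
for n in("top","scene"):
    f=r.grab_frame(n);im=cv2.resize(f["img"],None,fx=4,fy=4,interpolation=cv2.INTER_CUBIC);line(f,im,(.4628,-.1836,.23))
    u,v=(proj(f,[[.463,-.184,.08]])[0]*4).astype(int);o.append(im[v-200:v+200,u-190:u+190])
cv2.imwrite("pics/pre.png",np.hstack(o))
E
```

```text
t 3.5 pos [ 0.4689 -0.1794  0.1216] yaw 103.24 tilt [ 0.003  -0.0014 -1.    ] F [ 0.2 -0.1 -0. ] w 0.9999322120001604 q [-0.48  0.02  1.63  0.    1.49 -2.28]
shift [-0.0024 -0.0011  0.0816] turn 0.0008
```

View pics/pre.png

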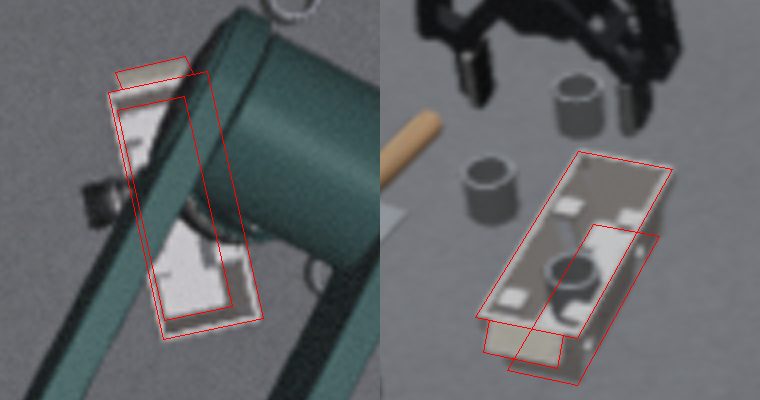

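The fingers straddle the rim, with a clear gap on both sides. I descend and grip.

>>> {"fn": "jog_arm", "kwargs": {"newtons": 40, "steps": [[0.0854, [-0.0025, -0.001, 0.02], 0], [0.0854, [-0.0025, -0.001, 0.045], 0], [0.0854, [-0.0025, -0.001, 0.065], 0], [0.0854, [-0.0025, -0.001, 0.078], 0], [0.0854, [-0.0025, -0.001, 0.081], 0], [0.0854, [-0.0025, -0.001, 0.081], 0], [0.055, [-0.0025, -0.001, 0.081], 0], [0.055, [-0.0025, -0.001, 0.081], 0], [0.055, [-0.0025, -0.001, 0.081], 0], [0.055, [-0.0025, -0.001, 0.081], 0]]}}

```text
clock: 4.85
tcp_pos: [0.4678, -0.1823, 0.0389]
tcp_rot: [1.952, 2.462, 0.0]
force: [-0.4, -0.1, 0.9]
gripper_width: 0.641
```

```bash
python3 go.py .4686 -.1821 .04 103.2
```

```text
t 4.85 pos [ 0.4678 -0.1823  0.0389] yaw 103.19 tilt [ 2.e-04 -0.e+00 -1.e+00] F [-0.4 -0.1  0.9] w 0.641209271058291 q [-0.48  0.09  1.73  0.    1.32 -2.29]
shift [ 0.      0.0009 -0.0011] turn -0.0002
```

The width of 0.641 (about 55 mm) just matches the command, while the rim should have stopped the fingers at 64 mm, so I take a look.

Run:
```python
from h import *
f=r.grab_frame("scene");im=cv2.resize(f["img"],None,fx=6,fy=6,interpolation=cv2.INTER_CUBIC);line(f,im,(.4628,-.1836,.23),S=6)
u,v=(proj(f,[[.463,-.184,.05]])[0]*6).astype(int);cv2.imwrite("pics/grip.png",im[v-250:v+250,u-300:u+300])
```

```text
(no output)
```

View pics/grip.png

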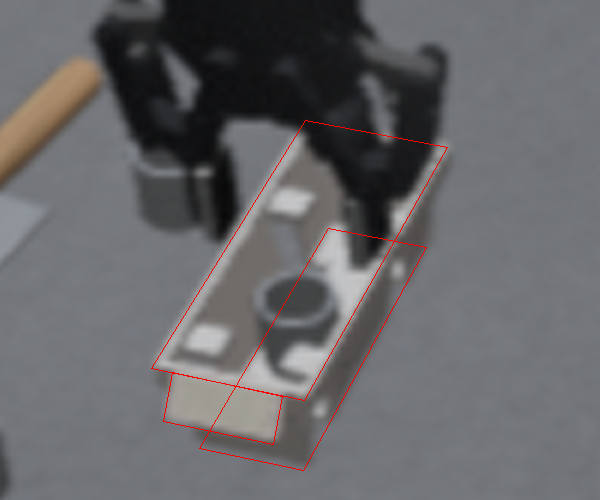

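The near finger (tip at about 362,265) seems to be inside the tray, and the far finger (about 215,235) is outside with a gap. I check where the calibrated tips should project.

Run:
```python
from h import *
s=r.get_state();R=cv2.Rodrigues(s["tcp_rot"])[0];p=s["tcp_pos"];print(p,s["gripper_width"],s["force"])
f=r.grab_frame("scene");o=(proj(f,[[.463,-.184,.05]])[0]*6).astype(int)-[300,250]
for dx in(-.0275,.0275):
  for dz in(.017,0):
    P=p+R@[dx,0,dz];print(dx,dz,P.round(3),(proj(f,P)[0]*6-o).round(0))
# pre.png check: tips at opening 85, TCP (.4689,-.1794,.1216)
o=(proj(f,[[.463,-.184,.08]])[0]*4).astype(int)-[190,200]-[380,0]
for dx in(-.0427,.0427):
  for dz in(.017,.004): print("pre",dx,dz,(proj(f,np.array([.4689,-.1794,.1216])+R@[dx,0,dz])[0]*4-o).round(0))
for g in((215,235),(362,265)):
  oo=(proj(f,[[.463,-.184,.05]])[0]*6).astype(int)-[300,250];print(g,ray(f,*((np.array(g)+oo)/6),.022).round(4),ray(f,*((np.array(g)+oo)/6),.035).round(4))
```

```text
[ 0.46776273 -0.18226985  0.0388576 ] 0.6449160359354122 [-0.19930807 -0.79892873 -1.87636954]
-0.0275 0.017 [ 0.474 -0.209  0.022] [242. 298.]
-0.0275 0 [ 0.474 -0.209  0.039] [237. 267.]
0.0275 0.017 [ 0.461 -0.155  0.022] [367. 324.]
0.0275 0 [ 0.461 -0.155  0.039] [364. 293.]
pre -0.0427 0.017 [499. 164.]
pre -0.0427 0.004 [496. 146.]
pre 0.0427 0.017 [635. 190.]
pre 0.0427 0.004 [633. 172.]
(215, 235) [ 0.4477 -0.2421  0.022 ] [ 0.4591 -0.2318  0.035 ]
(362, 265) [ 0.4329 -0.1776  0.022 ] [ 0.4445 -0.1683  0.035 ]
```

The top view agrees with the expected x and y, so the fingertips must sit about 25–30 mm higher than assumed, just above the rim. I reopen, go down a little and look again.

>>> {"fn": "jog_arm", "kwargs": {"steps": [[0.0854, [0, 0, 0], 0], [0.0854, [0, 0, 0], 0], [0.0854, [0, 0, 0], 0], [0.0854, [0, 0, 0], 0], [0.0854, [0, 0.001, 0.004], 0], [0.0854, [0, 0.001, 0.008], 0], [0.0854, [0, 0.001, 0.012], 0], [0.0854, [0, 0.001, 0.012], 0], [0.0854, [0, 0.001, 0.012], 0], [0.0854, [0, 0.001, 0.012], 0]]}}

```text
clock: 6.2
tcp_pos: [0.4689, -0.1821, 0.027]
tcp_rot: [1.951, 2.462, 0.0]
force: [0.9, 0.2, 0.1]
gripper_width: 1.003
```

```bash
python3 go.py .4686 -.1821 .04 103.2
python3 - <<'E'
from h import *
f=r.grab_frame("scene");S=7;im=cv2.resize(f["img"],None,fx=S,fy=S,interpolation=cv2.INTER_CUBIC)
s=r.get_state();R=cv2.Rodrigues(s["tcp_rot"])[0];p=s["tcp_pos"]
for dx in(-.0427,.0427):
  for k,zz in enumerate((.0,.02,.04,.06,.08)):
    u,v=(proj(f,[*(p+R@[dx,0,0])[:2],zz])[0]*S).astype(int);cv2.circle(im,(u,v),3,((0,0,255),(0,255,0),(255,0,0),(0,255,255),(255,0,255))[k],-1)
u,v=(proj(f,[[.463,-.184,.06]])[0]*S).astype(int);cv2.imwrite("pics/open.png",im[v-290:v+290,u-350:u+350])
E
```

```text
t 6.2 pos [ 0.4689 -0.1821  0.027 ] yaw 103.19 tilt [ 4.e-04 -1.e-04 -1.e+00] F [0.9 0.2 0.1] w 1.0032295253903576 q [-0.48  0.1   1.74  0.    1.3  -2.28]
shift [ 0.0001 -0.0002 -0.013 ] turn -0.0002
```

View pics/open.png

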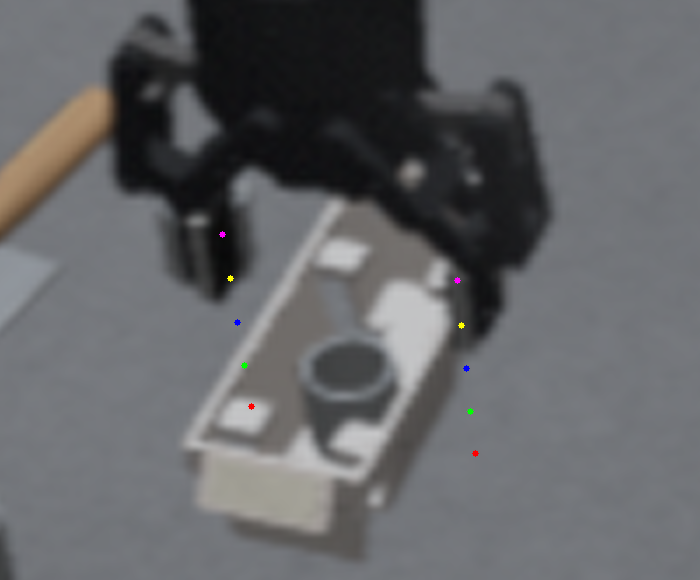

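At 85 mm opening the tips are near z≈0.05 (left tip at 218,300, right at 470,348), with both fingers outside the rim. Going down another 18 mm is safe under either reading of the height. I then grip.

>>> {"fn": "jog_arm", "kwargs": {"newtons": 40, "steps": [[0.0854, [0, 0, 0.006], 0], [0.0854, [0, 0, 0.012], 0], [0.0854, [0, 0, 0.018], 0], [0.0854, [0, 0, 0.018], 0], [0.055, [0, 0, 0.018], 0], [0.055, [0, 0, 0.018], 0], [0.055, [0, 0, 0.018], 0], [0.055, [0, 0, 0.018], 0], [0.055, [0, 0, 0.018], 0], [0.055, [0, 0, 0.018], 0]]}}

```text
clock: 7.5
tcp_pos: [0.4691, -0.1822, 0.0092]
tcp_rot: [1.951, 2.461, 0.0]
force: [1.7, -0.4, 2.0]
gripper_width: 0.74
```

```bash
python3 go.py .4686 -.1821 .17 103.2
```

```text
t 7.5 pos [ 0.4691 -0.1822  0.0092] yaw 103.19 tilt [ 9.e-04 -3.e-04 -1.e+00] F [ 1.7 -0.4  2. ] w 0.7397557557258404 q [-0.48  0.12  1.76  0.    1.26 -2.28]
shift [ 1.000e-04 -3.000e-04 -1.608e-01] turn -0.0002
```

The width is now 63 mm, so the rim is gripped. I lift.

>>> {"fn": "jog_arm", "kwargs": {"newtons": 50, "steps": [[0.055, [0, 0, 0], 0], [0.055, [0, 0, -0.003], 0], [0.055, [0, 0, -0.01], 0], [0.055, [0, 0, -0.022], 0], [0.055, [0, 0, -0.04], 0], [0.055, [0, 0, -0.06], 0], [0.055, [0, 0, -0.085], 0], [0.055, [0, 0, -0.11], 0], [0.055, [0, 0, -0.125], 0], [0.055, [0, 0, -0.13], 0]]}}

```text
clock: 8.75
tcp_pos: [0.4691, -0.1823, 0.1401]
tcp_rot: [1.95, 2.46, 0.001]
force: [0.1, -0.8, -2.5]
gripper_width: 0.737
```

```bash
python3 - <<'E'
from h import *
f=r.grab_frame("scene");S=5;im=cv2.resize(f["img"],None,fx=S,fy=S,interpolation=cv2.INTER_CUBIC)
line(f,im,(.4628,-.1836,.23),.13,S=S)
u,v=(proj(f,[[.463,-.184,.16]])[0]*S).astype(int);a=im[v-240:v+240,u-280:u+280]
cv2.imwrite("pics/lift.png",a)
E
python3 go.py .5 .185 .14 -88.8 x
```

```text
t 8.8 pos [ 0.469  -0.1822  0.1399] yaw 103.19 tilt [ 1.4e-03 -6.0e-04 -1.0e+00] F [ 0.6  0.1 -2.7] w 0.7358471213489411 q [-0.48  0.01  1.6   0.    1.53 -2.28]
shift [ 3.504e-01  1.140e-01 -3.000e-04] turn 3.3509
```

View pics/lift.png

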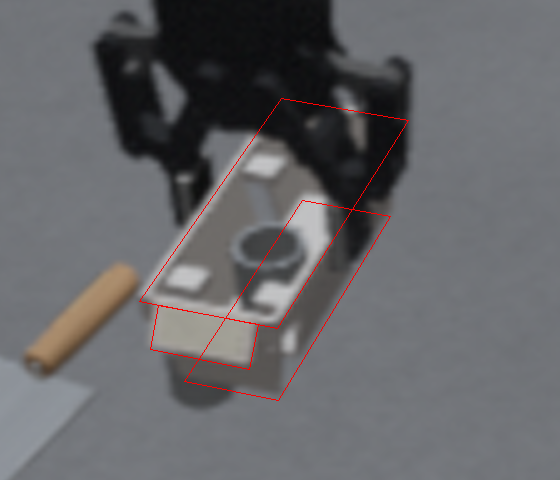

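The tray is lifted level, about 0.27 kg, with the ring inside and the outline matching at an underside height of 0.13. I carry it across and turn it.

>>> {"fn": "jog_arm", "kwargs": {"steps": [[0.055, [0.006, 0.002, -0.01], 0.06], [0.055, [0.02, 0.007, -0.01], 0.2], [0.055, [0.038, 0.013, -0.01], 0.36], [0.055, [0.057, 0.019, -0.01], 0.53], [0.055, [0.076, 0.025, -0.01], 0.7], [0.055, [0.095, 0.032, -0.01], 0.87], [0.055, [0.114, 0.038, -0.01], 1.04], [0.055, [0.133, 0.044, -0.01], 1.21], [0.055, [0.152, 0.051, -0.01], 1.38], [0.055, [0.171, 0.057, -0.01], 1.54]]}}

```text
clock: 10.05
tcp_pos: [0.4844, -0.0018, 0.1473]
tcp_rot: [-3.115, -0.4, 0.004]
force: [0.3, 0.7, -2.7]
gripper_width: 0.741
```

```bash
python3 go.py .5035 .1884 .15 -88.7 x
```

```text
t 10.05 pos [ 0.4844 -0.0018  0.1473] yaw 14.65 tilt [-2.8e-03  4.0e-04 -1.0e+00] F [ 0.3  0.7 -2.7] w 0.740796704883008 q [-0.12 -0.03  1.63  0.    1.55 -0.38]
shift [ 0.0666 -0.1792 -0.0027] turn 1.8037
```

>>> {"fn": "jog_arm", "kwargs": {"steps": [[0.055, [0.006, -0.017, 0], 0.17], [0.055, [0.013, -0.034, 0], 0.34], [0.055, [0.02, -0.053, 0], 0.51], [0.055, [0.027, -0.073, 0], 0.68], [0.055, [0.034, -0.092, 0], 0.85], [0.055, [0.041, -0.111, 0], 1.02], [0.055, [0.048, -0.13, 0], 1.19], [0.055, [0.055, -0.149, 0], 1.36], [0.055, [0.062, -0.166, 0], 1.52], [0.055, [0.066, -0.178, 0], 1.64]]}}

```text
clock: 11.3
tcp_pos: [0.5022, 0.1871, 0.1471]
tcp_rot: [2.419, -2.001, -0.003]
force: [-0.3, 0.9, -3.1]
gripper_width: 0.742
```

```bash
python3 go.py .5035 .1884 .11 -88.7
```

```text
t 11.3 pos [0.5022 0.1871 0.1471] yaw -79.22 tilt [-3.e-03 -6.e-04 -1.e+00] F [-0.3  0.9 -3.1] w 0.7417182885115875 q [0.25 0.08 1.51 0.   1.55 1.63]
shift [-0.0011 -0.0016  0.0371] turn 0.1655
```

>>> {"fn": "jog_arm", "kwargs": {"steps": [[0.055, [0, 0, 0.0], 0.1], [0.055, [0, 0, 0.01], 0.16], [0.055, [0, 0, 0.025], 0.16], [0.055, [0, 0, 0.04], 0.16], [0.055, [0, 0, 0.055], 0.16], [0.055, [0, 0, 0.063], 0.16], [0.055, [0, 0, 0.063], 0.16], [0.055, [0, 0, 0.063], 0.16], [0.055, [0, 0, 0.063], 0.16], [0.055, [0, 0, 0.063], 0.16]]}}

```text
clock: 12.55
tcp_pos: [0.5034, 0.1865, 0.0865]
tcp_rot: [-2.256, 2.185, -0.001]
force: [-0.7, -0.1, -2.0]
gripper_width: 0.733
```

```bash
python3 go.py .5035 .1884 .054 -88.7
python3 - <<'E'
from h import *
s=r.get_state();R=cv2.Rodrigues(s["tcp_rot"])[0];a=np.arctan2(R[1,0],R[0,0])-np.pi/2
p=s["tcp_pos"]-np.array([np.cos(a),np.sin(a),0])*.0065;z=p[2]-.01;print(p.round(4),z,np.degrees(a))
F={n:r.grab_frame(n) for n in("scene","top")};o=[]
for n,f in F.items():
    S=5;im=cv2.resize(f["img"],None,fx=S,fy=S,interpolation=cv2.INTER_CUBIC);line(f,im,(p[0],p[1],a),z,S=S);
    P,C=body(.510,.1885,.021);[cv2.polylines(im,[((proj(f,Q)+.5)*S).astype(int)],True,(0,255,0),1) for Q in(P[[0,1,3,2]],C[[0,1,3,2]])]
    u,v=(proj(f,[[.51,.188,.07]])[0]*S).astype(int);o.append(im[v-250:v+250,u-200:u+200])
    m=best(f,"tray_mid",p[:2],z+.03)
    if m is not None: print(n,fit([(f,m)],(p[0],p[1],a),z),m.sum())
cv2.imwrite("pics/above.png",np.hstack(o))
E
```

```text
t 12.55 pos [0.5034 0.1865 0.0865] yaw -88.18 tilt [ 1.2e-03  4.0e-04 -1.0e+00] F [-0.7 -0.1 -2. ] w 0.7334891049048938 q [0.25 0.12 1.6  0.   1.42 1.79]
shift [-0.0018 -0.0001  0.0325] turn 0.0091
[0.5099 0.1867 0.0865] 0.07645252872731385 -178.17892465437467
```

View pics/above.png

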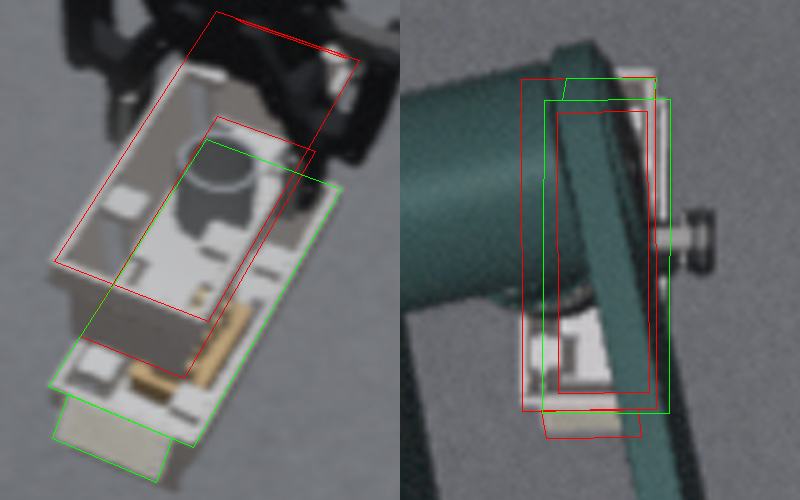

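The overlays match: the upper tray's card points to -x and it is over the lower tray within about 2 mm. I correct 1.8 mm sideways and lower, slowly at the end.

>>> {"fn": "jog_arm", "kwargs": {"steps": [[0.055, [-0.0018, 0, 0.006], 0.009], [0.055, [-0.0018, 0, 0.012], 0.009], [0.055, [-0.0018, 0, 0.018], 0.009], [0.055, [-0.0018, 0, 0.022], 0.009], [0.055, [-0.0018, 0, 0.025], 0.009], [0.055, [-0.0018, 0, 0.027], 0.009], [0.055, [-0.0018, 0, 0.029], 0.009], [0.055, [-0.0018, 0, 0.03], 0.009], [0.055, [-0.0018, 0, 0.03], 0.009], [0.055, [-0.0018, 0, 0.03], 0.009]]}}

```text
clock: 14.0
tcp_pos: [0.5031, 0.1883, 0.056]
tcp_rot: [-2.246, 2.196, -0.0]
force: [0.0, 0.5, -2.5]
gripper_width: 0.736
```

```bash
python3 go.py .5035 .1884 .054 -88.7
```

```text
t 14.0 pos [0.5031 0.1883 0.056 ] yaw -88.69 tilt [ 3.e-04  1.e-04 -1.e+00] F [ 0.   0.5 -2.5] w 0.7356723564276215 q [0.25 0.15 1.63 0.   1.36 1.8 ]
shift [-0.0001 -0.0004  0.002 ] turn 0.0001
```

Force is still the full weight, so there is no contact yet. I lower in 0.5–1 mm steps.

>>> {"fn": "jog_arm", "kwargs": {"steps": [[0.055, [0, 0, 0.0005], 0], [0.055, [0, 0, 0.001], 0], [0.055, [0, 0, 0.0015], 0], [0.055, [0, 0, 0.0015], 0], [0.055, [0, 0, 0.002], 0], [0.055, [0, 0, 0.002], 0], [0.055, [0, 0, 0.0025], 0], [0.055, [0, 0, 0.0025], 0], [0.055, [0, 0, 0.0025], 0], [0.055, [0, 0, 0.0025], 0]]}}

```text
clock: 15.25
tcp_pos: [0.503, 0.1883, 0.0533]
tcp_rot: [-2.247, 2.196, 0.0]
force: [0.8, -0.4, -2.7]
gripper_width: 0.738
```

>>> {"fn": "jog_arm", "kwargs": {"steps": [[0.055, [0, 0, 0.0005], 0], [0.055, [0, 0, 0.0005], 0], [0.055, [0, 0, 0.001], 0], [0.055, [0, 0, 0.001], 0], [0.055, [0, 0, 0.0015], 0], [0.055, [0, 0, 0.0015], 0], [0.055, [0, 0, 0.0015], 0], [0.055, [0, 0, 0.0015], 0], [0.055, [0, 0, 0.0015], 0], [0.055, [0, 0, 0.0015], 0]]}}

```text
clock: 16.5
tcp_pos: [0.503, 0.1883, 0.0532]
tcp_rot: [-2.246, 2.196, -0.001]
force: [-5.7, -1.2, 8.6]
gripper_width: 0.735
```

Run:
```python
from h import *
s=r.get_state();print(s["tcp_pos"],s["force"])
R=cv2.Rodrigues(s["tcp_rot"])[0];a=np.arctan2(R[1,0],R[0,0])-np.pi/2
p=s["tcp_pos"]-np.array([np.cos(a),np.sin(a),0])*.0065;z=.044
f=r.grab_frame("scene");S=8;im=cv2.resize(f["img"],None,fx=S,fy=S,interpolation=cv2.INTER_CUBIC);line(f,im,(p[0],p[1],a),z,S=S)
u,v=(proj(f,[[.51,.188,.06]])[0]*S).astype(int);cv2.imwrite("pics/low.png",im[v-280:v+300,u-330:u+330])
```

```text
[0.50301762 0.18825522 0.05320732] [-5.70551836 -1.1948065   8.64576894]
```

View pics/low.png

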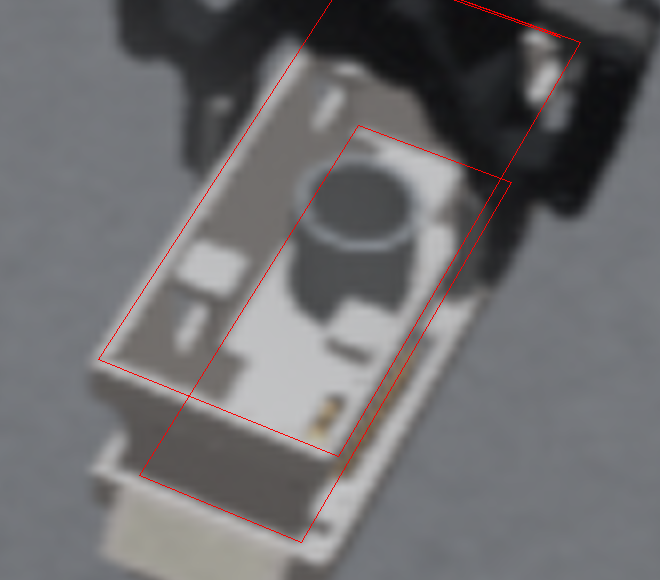

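Contact was made at an underside height of about 43–44 mm, i.e. on the lugs (on the rim it would be 50), with about 11 N of press. I ease off, open and back up.

>>> {"fn": "jog_arm", "kwargs": {"steps": [[0.055, [0, 0, -0.0005], 0], [0.055, [0, 0, -0.001], 0], [0.055, [0, 0, -0.001], 0], [0.064, [0, 0, -0.001], 0], [0.068, [0, 0, -0.001], 0], [0.074, [0, 0, -0.001], 0], [0.08, [0, 0, -0.001], 0], [0.0854, [0, 0, -0.001], 0], [0.0854, [0, 0, -0.001], 0], [0.0854, [0, 0, -0.001], 0]]}}

```text
clock: 17.8
tcp_pos: [0.503, 0.1883, 0.0528]
tcp_rot: [-2.247, 2.196, 0.0]
force: [0.5, -1.1, 0.7]
gripper_width: 0.999
```

>>> {"fn": "jog_arm", "kwargs": {"steps": [[0.0854, [0, 0, -0.002], 0], [0.0854, [0, 0, -0.01], 0], [0.0854, [0, 0, -0.025], 0], [0.0854, [0, 0, -0.045], 0], [0.0854, [0, 0, -0.07], 0], [0.0854, [0, 0, -0.1], 0], [0.0854, [0, 0, -0.13], 0], [0.0854, [0, -0.04, -0.15], 0], [0.0854, [0, -0.09, -0.16], 0], [0.0854, [0, -0.14, -0.16], 0]]}}

```text
clock: 19.05
tcp_pos: [0.6451, 0.1917, 0.2166]
tcp_rot: [-2.243, 2.192, -0.005]
force: [0.1, 0.9, 0.7]
gripper_width: 0.998
```

Run:
```python
from h import *
s=r.get_state();print(s["clock"],s["tcp_pos"],s["force"])
p=(.5095,.1884,np.radians(181.3));o=[]
for n in("scene","top"):
    f=r.grab_frame(n);m=best(f,"tray_mid",p[:2],.07)
    if m is not None:
        for z in(.038,.044,.05): print(n,z,fit([(f,m)],p,z))
    S=5;im=cv2.resize(f["img"],None,fx=S,fy=S,interpolation=cv2.INTER_CUBIC);line(f,im,p,.044,S=S)
    P,C=body(.510,.1885,.021);[cv2.polylines(im,[((proj(f,Q)+.5)*S).astype(int)],True,(0,255,0),1) for Q in(P[[0,1,3,2]],C[[0,1,3,2]])]
    u,v=(proj(f,[[.51,.188,.06]])[0]*S).astype(int);o.append(im[v-250:v+250,u-200:u+200])
cv2.imwrite("pics/end.png",np.hstack(o))
```

```text
19.05 [0.64506638 0.19172852 0.21664792] [0.08689667 0.89845941 0.73898143]
scene 0.038 (array([0.50661247, 0.18517838, 3.15738346]), np.float64(0.6652128310462372))
scene 0.044 (array([0.5116399 , 0.1869405 , 3.16397094]), np.float64(0.6796550418086996))
scene 0.05 (array([0.51667001, 0.18908928, 3.15484202]), np.float64(0.6936835358214609))
```

View pics/end.png

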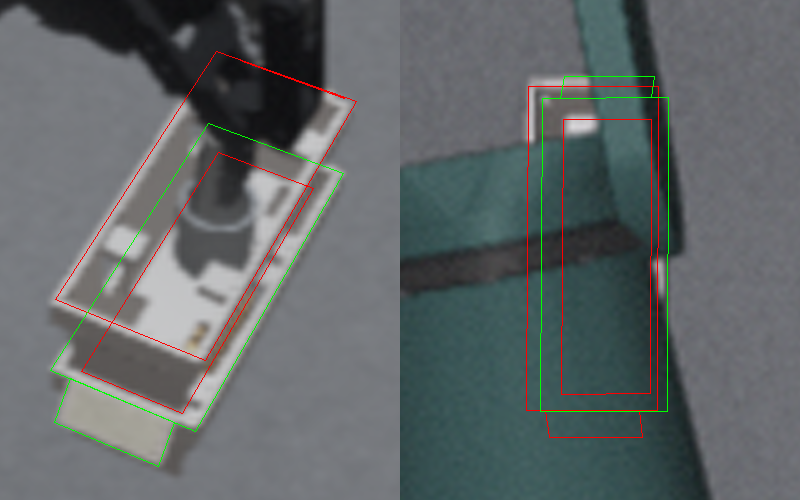

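The tray stands released. The tool went the wrong way in y, which did no harm. I clear the view for a final check.

>>> {"fn": "jog_arm", "kwargs": {"steps": [[0.0854, [0.02, 0.02, -0.01], 0], [0.0854, [0.055, 0.05, -0.01], 0], [0.0854, [0.09, 0.08, -0.01], 0], [0.0854, [0.125, 0.11, -0.01], 0], [0.0854, [0.16, 0.14, -0.01], 0], [0.0854, [0.195, 0.17, -0.01], 0], [0.0854, [0.23, 0.2, -0.01], 0], [0.0854, [0.265, 0.23, -0.01], 0], [0.0854, [0.3, 0.26, -0.01], 0], [0.0854, [0.32, 0.28, -0.01], 0]]}}

```text
clock: 20.5
tcp_pos: [0.368, -0.1351, 0.2241]
tcp_rot: [-2.245, 2.196, -0.005]
force: [-0.7, 0.8, 0.6]
gripper_width: 1.002
```

Run:
```python
from h import *
s=r.get_state();print(s["clock"],s["tcp_pos"])
p=(.5095,.1884,np.radians(181.3));o=[];fm=[]
for n in("scene","top"):
    f=r.grab_frame(n);m=best(f,"tray_mid",p[:2],.07);print(n,None if m is None else m.sum())
    S=5;im=cv2.resize(f["img"],None,fx=S,fy=S,interpolation=cv2.INTER_CUBIC);
    u,v=(proj(f,[[.51,.188,.06]])[0]*S).astype(int);o.append(im[v-250:v+250,u-200:u+200])
    P,C=body(*p,.044);B,_=body(.510,.1885,.021)
    print("upper rim",(proj(f,P[:4])*S-[u-200,v-250]+2.5).round(),"base rim",(proj(f,B[:4])*S-[u-200,v-250]+2.5).round())
cv2.imwrite("pics/end2.png",np.hstack(o))
```

```text
20.5 [ 0.3680038  -0.13513663  0.22413675]
scene 1856.0
upper rim [[217.  51.]
 [357. 102.]
 [ 56. 300.]
 [206. 360.]] base rim [[195. 431.]
 [ 50. 371.]
 [344. 174.]
 [208. 123.]]
top 1709.0
upper rim [[258. 410.]
 [127. 411.]
 [259.  86.]
 [129.  87.]] base rim [[143.  98.]
 [269.  98.]
 [140. 412.]
 [267. 411.]]
```

View pics/end2.png

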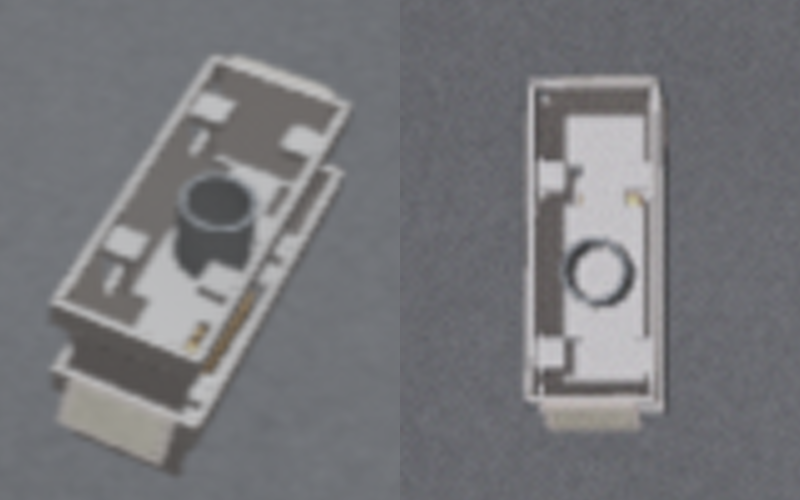

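Run:
```python
from h import *
from scipy.optimize import least_squares
obs={"scene":[(216,57),(350,103),(52,303),(200,362)],"top":[(255,400),(125,402),(256,77),(129,78)]}  # crop px, order card+/-, far+/-
F={n:r.grab_frame(n) for n in obs};S=5
def pred(n,q):
    f=F[n];R=cv2.Rodrigues(np.array([0,0,q[2]]))[0]@cv2.Rodrigues(np.array([q[4],q[5],0]))[0]
    P=np.array([(sx*.0795,sy*.032,.025) for sx in(1,-1) for sy in(1,-1)])@R.T+[q[0],q[1],q[3]]
    u,v=(proj(f,[[.51,.188,.06]])[0]*S).astype(int)
    return proj(f,P)*S-[u-200,v-250]+2.5
for q0 in((.514,.1884,3.164,.069,0,0),):
    s=least_squares(lambda q:np.concatenate([(pred(n,q)-obs[n]).ravel() for n in obs]),q0,x_scale=[.01,.01,.1,.01,.05,.05])
    print("xyz yaw",s.x[[0,1,3]].round(4),np.degrees(s.x[2]),"tilt deg",np.degrees(s.x[4:]).round(2),"res",s.fun.round(1))
for nm,q in(("flat",(.5138,.1884,3.164,.069,0,0)),("near end perched",(.5138,.1884,3.164,.072,0,.045)),("all on rim",(.5138,.1884,3.164,.075,0,0))):
    print(nm,[pred(n,q).round(0).tolist() for n in obs])
```

```text
xyz yaw [0.5141 0.1892 0.0715] 181.21230659400047 tilt deg [-1.26  0.44] res [-2.3 -1.   4.4  1.2 -1.   0.3  1.7  0.1  2.   1.2  0.3 -0.5  2.4 -0.2
 -1.4 -1.2]Traceback (most recent call last):
  File "<stdin>", line 14, in <module>
  File "<stdin>", line 6, in pred
cv2.error: OpenCV(4.12.0) /io/opencv/modules/calib3d/src/calibration_base.cpp:151: error: (-210:Unsupported format or combination of formats) The matrices must have 32f or 64f data type in function 'Rodrigues'
```

Contact came when the measured tool height had risen 44.1 mm above its height at the bench grip, which is the lug height. A foot perched on the end rim would have stopped near 50 mm with about 2.9° of tilt. The fit gives under 1.3°, which is within reading noise. I hand in.

```bash
python3 -c "
from h import *
print(r.get_state()['clock'],r.job_done())"
```

```text
the job is handed in; nothing more can be done
20.8 None
```

The tray with the steel ring now stands turned end for end on the tray with the tooth model, its card holder pointing to -x and the lower one's to +x. I let go only after it had landed and handed in at 20.8 s.

**First grip:** my first close caught nothing, because the fingertips sat about 25 mm higher than the reported tool height. A picture showed it. I reopened, went lower and gripped the rim at 63 mm.

**Final checks:**
- **Height:** the tray landed 44.1 mm above its bench height by the arm's reading, which matches the lugs. The press before I eased off was about 11 N. My fit to the last pictures put it about 2.5 mm higher, which I took as reading error.
- **Level:** the same fit showed at most 1.3° of tilt, within the reading error.
- **Contents:** the ring is in the upper tray and the model still shows in the lower one. The lower tray's rim is where it was first measured.
- **Position:** the upper tray sits about 4 mm further towards +x than intended, within the 6 mm of play but not centred.

I aimed no move at the bystanders, but I did not check them again in a final full picture.

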